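# Put the ink bottles on the right risers

### The job

The three ink bottles on the display have been put back on each other's risers. Change them round so that their caps come out level: the large bottle in the middle of the low riser, the medium bottle in the middle of the middle riser and the small bottle in the middle of the high riser, all standing upright. The lavender bib is a free spot where a bottle can wait meanwhile; do not tip any bottle over, and leave the tape roll, the rinse cup and the tattoo machine where they are.

Things in the scene. Friction and masses are not known exactly. Their poses are not given: they have to be found in the camera images.
- bottle_large: The large ink bottle, standing: upright black cylinder 48 mm in diameter and 108 mm tall with a white paper label, then a white twist cap that narrows to a nozzle; 142 mm tall in all, about 180 g. Loose. Origin at the centre of its underside, z up along its axis.
- bottle_medium: The medium ink bottle, standing: upright black cylinder 39 mm in diameter and 83 mm tall with a white paper label, then a white twist cap that narrows to a nozzle; 117 mm tall in all, about 95 g. Loose. Origin at the centre of its underside, z up along its axis.
- bottle_small: The small ink bottle, standing: upright black cylinder 32 mm in diameter and 58 mm tall with a white paper label, then a white twist cap that narrows to a nozzle; 92 mm tall in all, about 55 g. Loose. Origin at the centre of its underside, z up along its axis.
- riser_low: The low display riser: white acrylic, a flat square top 70 x 70 mm on two side legs, 30 mm tall, fixed to the counter. Origin on the counter under the centre of its top (the surface that a bottle stands on is 30 mm above the origin), x and y along its edges, z up.
- riser_mid: The middle display riser: white acrylic, a flat square top 86 x 86 mm on two side legs, 55 mm tall, fixed to the counter. Origin on the counter under the centre of its top (the surface that a bottle stands on is 55 mm above the origin), x and y along its edges, z up.
- riser_high: The high display riser: white acrylic, a flat square top 102 x 102 mm on two side legs, 80 mm tall, fixed to the counter. Origin on the counter under the centre of its top (the surface that a bottle stands on is 80 mm above the origin), x and y along its edges, z up.
- bib: A lavender paper bib laid flat on the counter as a free spot, 150 x 115 x 2 mm, fixed. Origin at the centre of its underside, x along its long side.
- tape_roll: Bystander: a white roll of paper tape lying flat, 60 mm across, 25 mm tall, loose. Origin at the centre of its underside.
- rinse_cup: Bystander: an empty steel rinse cup, 64 mm across its rim, 55 mm tall, loose. Origin at the centre of its underside.
- tattoo_machine: Bystander: a brass and steel tattoo machine lying on its side, about 70 x 170 mm and 24 mm tall, loose. Origin under its coils on the counter, grip tube towards its own -y.

How it is judged:
By the outcome, as a careful person would: the job done as asked, in the order asked, and still so for the second after the job is handed in, with the robot touching nothing.
It also fails if it takes over 120 s, if anything falls off the work surface, if the arm or the gripper's body presses on something with over 40 N, if the wrist force passes 120 N, or if a joint passes its speed limit or range.

### The arm

A 6-joint arm with a two-finger parallel gripper is mounted at the origin on the work surface. World frame = base frame: x ahead of the robot, y to its left, z up, the work surface at z = 0. Lengths are in m, angles in rad, forces in N, time in s.
With the tool pointing down it reaches from about 0.425 to 0.95 m from the base axis. Payload 3.5 kg.
Tool frame: the origin (TCP) lies at the very end of the fingers, on their centre line; the grasp point (between the pads) lies 19 mm behind it; z points along the fingers, y is the direction in which the jaws open and shut (so a half turn about z gives the same grasp; the last joint's range is limited). The gripper opens to 85 mm and grips with 20 to 120 N. Pads are 22 mm wide; open, the fingers measure 114 mm over their backs; the gripper's body (76 mm by 85 mm) begins 54 mm behind the grasp point. The pads swing forward as they close: fully open they stand 13 mm farther back than shut.
Start: joints at [-1.312, 0.286, 1.577, -0, 1.279, -0.15], TCP at [0.268, -0.619, 0.231] pointing down, gripper open.
Joint ranges: [-2.77, 2.77], [-0.9, 2.22], [0.21, 2.48], [-1.53, 4.67], [0.24, 2.81], [-2.84, 2.84]. Speed limits (rad/s): [2.79, 2.79, 3.14, 3.14, 3.14, 3.14].

### API

Orientations are given as a unit quaternion [x, y, z, w].
In Python, from plant import get_state, vision, ctrl, cut_out gives the robot as it stands.
- The arm moves only by the tool jog_arm, never from a script. Its argument "commands" is text: rows parted by semicolons, each of 6 numbers parted by spaces: the shift along the world's x, y, z in m, then the turn, a rotation vector about the world's x, y, z in rad. A call has 1 to 20 rows; each row is the pose to reach, as a shift and turn from the pose commanded when the call began; what a row does not reach only later rows make up. A row lasts 1/8 s, in which the tool goes at most 62.5 mm and 10.7 degrees, less where a joint would pass 70% of its speed; a pose out of reach is approached as far as the arm can. A call with a gripper value outside its range is refused whole. "gripper" is the opening in per cent of the stroke, from 0 (shut) to 100 (fully open), set as the call begins (left out, the last holds). The fingers move at their own pace and stop on an object; "grip_force" is the grip in N (left out, the last holds). Time passes only in rows, so rows that repeat a pose let the fingers close. It gives the time, the measured TCP pose, the force and the opening at its end, in the units of the state.
- get_state(): the state, without advancing time (a new reading comes with each control period).
- vision.read_camera(name): name is "side" or "top"; returns a dict with "frame" (384x512x3 uint8, red, green, blue), "z_map" (384x512 float32, m along the optical axis (not along the pixel's ray), 0 where there is no reading), "fx", "fy", "cx", "cy" (pixels), "R" (3x3) and "t" (3): a world point X has camera coordinates R X + t. Camera axes: x right, y down, z forward; pixel columns grow to the right and rows downward; lengths in m; the calibration is good to about 2 mm. A picture is of the moment at which its call begins.
- ctrl.sign_off(): hands the job in, once; it reports no verdict.
Trained networks look in the newest picture that a camera, given by its name, has taken for a name from the list of things; names that differ only in an ending like _2 or _b are one class to them, and where a whole thing is asked for, a point or a joint stands for the part that bears it (a point fixed in the world has none). Each returns a list of dicts, best first, with "conf" (0 to 1); they miss things now and then, are a little off and sometimes report something else, mostly with a low value. They report only what shows in the picture. A call takes as long as a camera call.
- cut_out(camera, query): "pixels" (384x512 bool, what is visible of it) and "box" ([centre column, centre row, width, height] in pixels, round what is visible of it).
The state is a dict: "time": time; "qpos": joint angles; "dq": joint speeds; "joint_efforts": joint torques, N m; "eef_pos": TCP position; "tcp_rot": TCP orientation; "contact_force": force on the tool from outside, world axes, zero at the start; "wrist_torque": the same for the moment, N m; "opening": opening from 0.0 (shut) to 1.0 (fully open).
Only numpy, scipy, OpenCV 4.12 (cv2) and the standard library are available. Lean on these libraries where they do the work, as an engineer would, in place of code of your own. Each camera call takes 0.05 s, during which the arm holds its last target.

## Working session

There is one attempt and no reset: what is moved stays moved. The work goes in short steps, Python scripts to look and compute and a tool call to move; the robot and the scene stay as the last step left them, time stands still between calls to the robot, and variables do not carry over. Pictures are saved under pics/ and viewed, and the job is handed in when it is done.

Besides the shell and the picture viewer there is one more tool, called after "Emit:" as name(argument=value, ...) on one line, values as JSON. jog_arm: Moves the arm, as the interface text tells. Its arguments: {"type":"object","properties":{"commands":{"type":"string"},"gripper":{"type":"number"},"grip_force":{"type":"number"}},"required":["commands"]}

```bash
mkdir -p pics; ls; cat > h.py <<'E'
from plant import get_state, vision, ctrl, cut_out
import numpy as np, cv2
def shot(c,name):
    d=vision.read_camera(c); cv2.imwrite(f'pics/{name}.png',cv2.cvtColor(d['frame'],cv2.COLOR_RGB2BGR)); return d
def pts(d,mask):
    v,u=np.nonzero(mask&(d['z_map']>0)); z=d['z_map'][v,u]
    c=np.stack([(u-d['cx'])/d['fx']*z,(v-d['cy'])/d['fy']*z,z],1)
    return (c-d['t'])@np.asarray(d['R'])
E
python3 - <<'E'
from h import *
s=get_state(); print({k:np.round(v,3) for k,v in s.items()})
names="bottle_large bottle_medium bottle_small riser_low riser_mid riser_high bib tape_roll rinse_cup tattoo_machine".split()
for c in ("top","side"):
    d=shot(c,c+'0'); print(c,'campos',np.round(-np.asarray(d['R']).T@d['t'],3))
    for n in names:
        for r in cut_out(c,n)[:2]:
            p=pts(d,r['pixels'])
            if len(p)<5: print(n,r['conf'],'few');continue
            top=np.percentile(p[:,2],98)
            q=p[abs(p[:,2]-np.median(p[:,2]))<.004]
            print(n,round(r['conf'],2),np.round(r['box']),'med',np.round(np.median(p,0),3),'lo',np.round(np.percentile(p,2,axis=0),3),'hi',np.round(np.percentile(p,98,axis=0),3))
E
```

```text
pics
{'time': np.float64(0.0), 'qpos': array([-1.312,  0.287,  1.578,  0.   ,  1.279, -0.15 ]), 'dq': array([-0.   , -0.001,  0.001,  0.001,  0.   , -0.002]), 'joint_efforts': array([ 2.0000e-03, -4.0598e+01, -2.9262e+01, -0.0000e+00,  6.0000e-03,
        0.0000e+00]), 'eef_pos': array([ 0.268, -0.619,  0.23 ]), 'tcp_rot': array([ 0.979,  0.203, -0.   , -0.001]), 'contact_force': array([-0.896,  0.542, -1.602]), 'wrist_torque': array([-0.033,  0.019,  0.004]), 'opening': np.float64(1.001)}
top campos [0.469 0.014 0.889]
bottle_large 0.76 [204. 169.  34.  31.] med [0.597 0.089 0.166] lo [0.58  0.07  0.071] hi [0.625 0.114 0.196]
bottle_medium 0.72 [101. 204.  40.  24.] med [0.52  0.287 0.163] lo [0.503 0.278 0.08 ] hi [0.539 0.316 0.196]
bottle_small 0.64 [283. 191.  16.  14.] med [ 0.557 -0.075  0.091] lo [ 0.545 -0.092  0.041] hi [ 0.574 -0.062  0.122]
bottle_small 0.33 [372. 242.  58.  67.] med [ 0.452 -0.295  0.003] lo [ 0.382 -0.354 -0.001] hi [ 0.524 -0.237  0.006]
riser_low 0.84 [281. 189.  33.  36.] med [ 0.573 -0.077  0.031] lo [ 0.533 -0.117  0.005] hi [ 0.606 -0.041  0.034]
[... 1680 characters left out ...]
 hi [0.577 0.362 0.082]
riser_high 0.71 [271. 195.  34.  28.] med [ 0.568 -0.053  0.028] lo [ 0.531 -0.11  -0.   ] hi [ 0.607 -0.034  0.032]
bib 0.95 [342. 166.  62.  43.] med [ 0.45  -0.288  0.001] lo [ 0.382 -0.347 -0.002] hi [ 0.526 -0.23   0.004]
tape_roll 0.7 [335. 222.  25.  22.] med [ 0.384 -0.064  0.021] lo [ 0.356 -0.097 -0.001] hi [ 0.412 -0.041  0.027]
tape_roll 0.54 [206. 311.  67.  69.] med [0.513 0.333 0.078] lo [0.471 0.246 0.002] hi [0.578 0.362 0.082]
rinse_cup 0.64 [161. 220.  30.  31.] med [0.756 0.152 0.033] lo [0.723 0.125 0.001] hi [0.782 0.184 0.055]
tattoo_machine 0.96 [232. 144.  26.  33.] med [ 0.769 -0.182  0.017] lo [ 0.724 -0.293 -0.   ] hi [ 0.793 -0.134  0.024]
```

```bash
python3 - <<'E'
from h import *
from scipy.optimize import least_squares
import cv2
P={}
for c in ("top","side"):
    d=shot(c,c+'1'); P[c]=pts(d,np.ones((384,512),bool))
    cv2.imwrite(f'pics/{c}1b.png',cv2.resize(cv2.cvtColor(d['frame'],cv2.COLOR_RGB2BGR)[80:380,60:440],None,fx=2,fy=2,interpolation=cv2.INTER_CUBIC))
A=np.vstack(list(P.values()))
for n,c,h,s in (('low',(.57,-.075),.03,.07),('mid',(.605,.095),.055,.086),('high',(.527,.302),.08,.102)):
    for k,Q in list(P.items())+[('both',A)]:
        q=Q[(np.hypot(Q[:,0]-c[0],Q[:,1]-c[1])<s*.85)&(abs(Q[:,2]-h)<.005)]
        r=cv2.minAreaRect((q[:,:2]*1000).astype(np.float32))
        print(n,k,len(q),'z',np.round(np.median(q[:,2]),4),np.round(r[0],1),np.round(r[1],1),round(r[2],1))
for n,c,b,H,R in (('small',(.56,-.075),.03,.058,.016),('large',(.6,.092),.055,.108,.024),('medium',(.52,.295),.08,.083,.0195)):
    for k,Q in list(P.items())+[('both',A)]:
        q=Q[(np.hypot(Q[:,0]-c[0],Q[:,1]-c[1])<R+.02)&(Q[:,2]>b+.008)]
        t=q[:,2].max(); body=q[q[:,2]<b+H-.004]; noz=q[q[:,2]>b+H+.024]
        f=least_squares(lambda p:np.hypot(body[:,0]-p[0],body[:,1]-p[1])-R,c,loss='soft_l1',f_scale=.002)
        g=least_squares(lambda p:np.hypot(body[:,0]-p[0],body[:,1]-p[1])-p[2],[*c,R],loss='soft_l1',f_scale=.002)
        print(n,k,len(body),'top',round(t,3),'fixR',np.round(f.x,4),'freeR',np.round(g.x,4),'nozzle',np.round(noz.mean(0),4) if len(noz) else None)
q=A[(abs(A[:,0]-.453)<.1)&(abs(A[:,1]+.295)<.08)&(A[:,2]<.01)];print('bib z',np.median(q[:,2]))
E
```

```text
low top 694 z 0.0305 [569.7 -80.1] [70.1 69.8] 16.2
low side 367 z 0.0292 [570.5 -75.8] [69.9 74. ] 17.4
low both 1061 z 0.0301 [569.7 -76.9] [71.8 76.1] 16.4
mid top 824 z 0.0556 [609.9  90.9] [86.2 86.2] 74.6
mid side 595 z 0.0543 [610.   95.3] [86.7 88.1] 74.5
mid both 1419 z 0.0551 [609.5  93.3] [90.7 88.2] 74.6
high top 1736 z 0.0804 [527.6 299. ] [102.3 103.4] 13.7
high side 1803 z 0.0794 [528.4 303. ] [102.3 103.1] 13.4
high both 3539 z 0.0799 [528. 301.] [103.9 106.9] 13.5
small top 42 top 0.124 fixR [ 0.5608 -0.0779] freeR [ 0.5609 -0.078   0.0162] nozzle [ 0.56   -0.0772  0.1195]
small side 161 top 0.123 fixR [ 0.562  -0.0744] freeR [ 0.562  -0.0746  0.0162] nozzle [ 0.5607 -0.0721  0.1175]
small both 203 top 0.124 fixR [ 0.5618 -0.0749] freeR [ 0.5625 -0.0762  0.0172] nozzle [ 0.5603 -0.075   0.1186]
large top 169 top 0.2 fixR [0.6041 0.0933] freeR [0.6042 0.0934 0.0241] nozzle [0.6034 0.0928 0.193 ]
large side 584 top 0.198 fixR [0.6052 0.0967] freeR [0.6053 0.0965 0.0241] nozzle [0.6035 0.0991 0.1924]
large both 753 top 0.2 fixR [0.6046 0.0959] freeR [0.6062 0.0947 0.0258] nozzle [0.6034 0.0952 0.1928]
medium top 239 top 0.2 fixR [0.5221 0.2978] freeR [0.5221 0.2979 0.0196] nozzle [0.5217 0.2959 0.1928]
medium side 405 top 0.198 fixR [0.5231 0.3012] freeR [0.5231 0.3012 0.0196] nozzle [0.5214 0.3029 0.1926]
medium both 644 top 0.2 fixR [0.5223 0.2996] freeR [0.5235 0.2996 0.0209] nozzle [0.5216 0.2993 0.1927]
bib z 0.0012734341670823535
```

View pics/top1b.png

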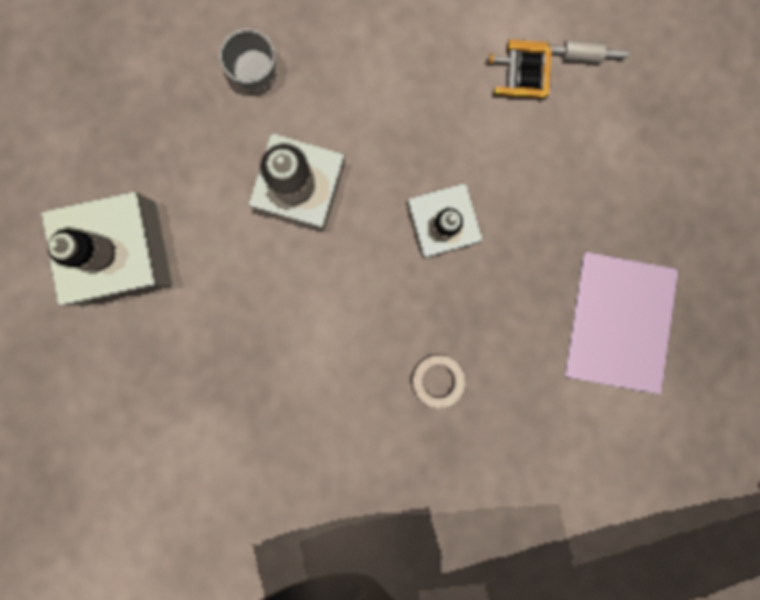

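View pics/side1b.png

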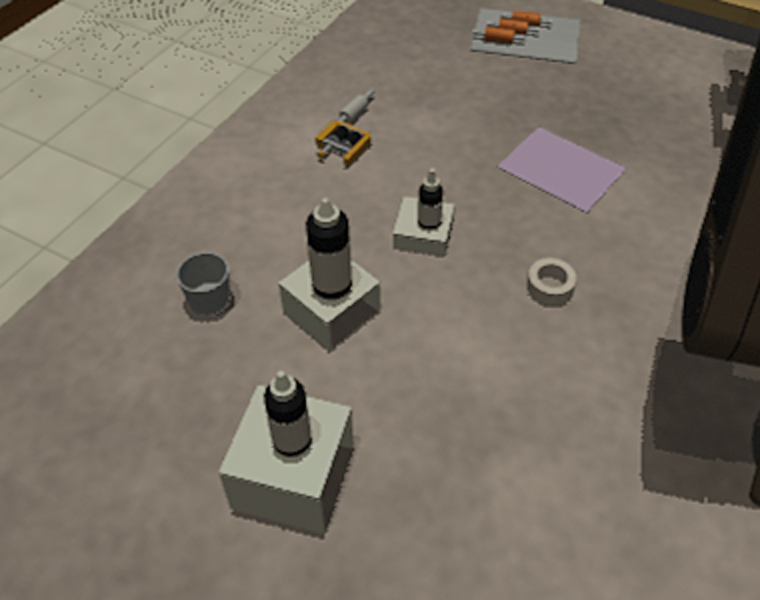

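Emit:
jog_arm(commands="0.009 0.016 0 0 0 0;0.029 0.054 0 0 0 0;0.056 0.103 0 0 0 0;0.082 0.152 0 0 0 0;0.108 0.201 0 0 0 0;0.135 0.25 0 0 0 0;0.161 0.299 0 0 0 0;0.188 0.348 0 0 0 0;0.214 0.396 0 0 0 0;0.24 0.445 0 0 0 0;0.267 0.494 0 0 0 0;0.284 0.527 0 0 0 0;0.293 0.543 0 0 0 0;0.293 0.543 0 0 0 0;0.293 0.543 0 0 0 0", gripper=100, grip_force=25)

```text
time: 3.08
eef_pos: [0.5608, -0.0772, 0.2312]
tcp_rot: [0.979, 0.203, -0.0, 0.0]
contact_force: [-1.3, -1.0, 0.1]
opening: 1.0
```

Emit:
jog_arm(commands="0 0.001 -0.01 0 0 0;0 0.001 -0.03 0 0 0;0 0.001 -0.055 0 0 0;0 0.001 -0.08 0 0 0;0 0.001 -0.105 0 0 0;0 0.001 -0.13 0 0 0;0 0.001 -0.15 0 0 0;0 0.001 -0.165 0 0 0;0 0.001 -0.174 0 0 0;0 0.001 -0.174 0 0 0;0 0.001 -0.174 0 0 0")

```text
time: 4.45
eef_pos: [0.562, -0.0755, 0.0582]
tcp_rot: [0.979, 0.203, 0.001, 0.0]
contact_force: [-0.2, 0.4, -0.2]
opening: 1.001
```

Emit:
jog_arm(commands="0 0 0 0 0 0;0 0 0 0 0 0;0 0 0 0 0 0;0 0 0 0 0 0;0 0 0 0 0 0;0 0 0 0 0 0;0 0 0 0 0 0;0 0 0 0 0 0", gripper=20, grip_force=25)

```text
time: 5.45
eef_pos: [0.5616, -0.0754, 0.0577]
tcp_rot: [0.979, 0.203, 0.0, 0.0]
contact_force: [-0.1, 0.7, 4.5]
opening: 0.362
```

Emit:
jog_arm(commands="0 0 0.005 0 0 0;0 0 0.015 0 0 0;0 0 0.03 0 0 0;0 0 0.05 0 0 0;0 0 0.07 0 0 0;0 0 0.08 0 0 0;0 0 0.08 0 0 0")

```text
time: 6.32
eef_pos: [0.562, -0.0756, 0.1388]
tcp_rot: [0.979, 0.203, 0.001, 0.001]
contact_force: [-0.4, 1.1, -1.1]
opening: 0.364
```

```bash
cat >> h.py <<'E'
def both(n):
    im=[]
    for c in ('top','side'):
        d=shot(c,n+c); im.append(cv2.resize(cv2.cvtColor(d['frame'],cv2.COLOR_RGB2BGR)[80:380,60:440],(400,316)))
    cv2.imwrite(f'pics/{n}.png',cv2.resize(np.hstack(im),None,fx=1,fy=1))
E
python3 -c "
from h import *
both('g1');print(get_state()['eef_pos'],get_state()['contact_force'])"
```

```text
[ 0.56095916 -0.07523215  0.13688805] [-1.22104557 -0.19912044 -0.22041042]
```

View pics/g1.png

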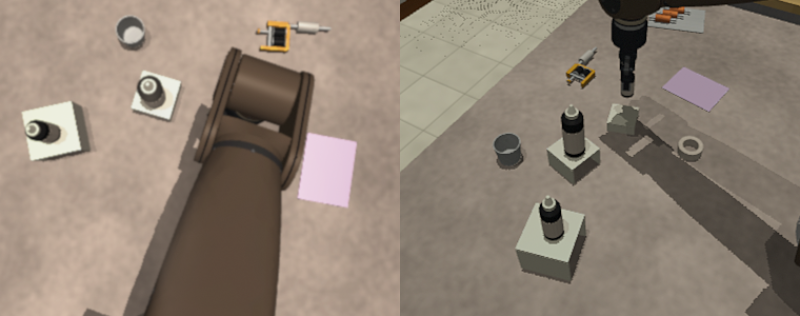

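Emit:
jog_arm(commands="-0.005 -0.01 0 0 0 0;-0.018 -0.036 0 0 0 0;-0.036 -0.072 0 0 0 0;-0.054 -0.109 0 0 0 0;-0.072 -0.145 0 0 0 0;-0.09 -0.181 0 0 0 0;-0.103 -0.207 -0.005 0 0 0;-0.108 -0.217 -0.02 0 0 0;-0.108 -0.217 -0.04 0 0 0;-0.108 -0.217 -0.06 0 0 0;-0.108 -0.217 -0.08 0 0 0;-0.108 -0.217 -0.093 0 0 0;-0.108 -0.217 -0.1 0 0 0;-0.108 -0.217 -0.104 0 0 0;-0.108 -0.217 -0.1065 0 0 0;-0.108 -0.217 -0.1065 0 0 0;-0.108 -0.217 -0.1065 0 0 0")

```text
time: 8.55
eef_pos: [0.4536, -0.2926, 0.0313]
tcp_rot: [0.979, 0.203, 0.0, 0.0]
contact_force: [-0.6, 1.3, -0.3]
opening: 0.366
```

Emit:
jog_arm(commands="0 0 -0.0007 0 0 0;0 0 -0.0015 0 0 0;0 0 -0.0015 0 0 0;0 0 -0.0015 0 0 0")

```text
time: 9.05
eef_pos: [0.4535, -0.2925, 0.0297]
tcp_rot: [0.979, 0.203, 0.0, 0.0]
contact_force: [-0.6, -0.3, 3.6]
opening: 0.366
```

Emit:
jog_arm(commands="0 0 0 0 0 0;0 0 0 0 0 0;0 0 0 0 0 0;0 0 0 0 0 0;0 0 0 0 0 0;0 0 0 0 0 0;0 0 0.01 0 0 0;0 0 0.03 0 0 0;0 0 0.06 0 0 0;0 0 0.1 0 0 0;0 0 0.15 0 0 0;0 0 0.19 0 0 0;0 0 0.2 0 0 0", gripper=100)

```text
time: 10.68
eef_pos: [0.4546, -0.2935, 0.2338]
tcp_rot: [0.979, 0.203, 0.002, 0.003]
contact_force: [0.1, 0.1, -0.3]
opening: 0.997
```

```bash
python3 -c "
from h import *
both('g2');print(get_state()['eef_pos'],get_state()['contact_force'])"
```

```text
[ 0.4536883  -0.29266682  0.23063565] [-0.44376257 -0.30794013 -0.33170008]
```

View pics/g2.png

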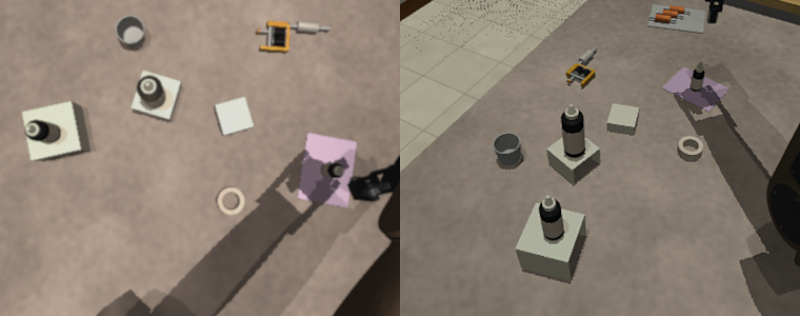

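```bash
cat >> h.py <<'E'
from scipy.optimize import least_squares
def bottle(c,b,H,R,rr=.018):
    for k in ('top','side'):
        d=vision.read_camera(k);Q=pts(d,np.ones((384,512),bool))
        q=Q[(np.hypot(Q[:,0]-c[0],Q[:,1]-c[1])<R+rr)&(Q[:,2]>b+.008)&(Q[:,2]<b+H+.04)]
        body=q[q[:,2]<b+H-.004]; noz=q[q[:,2]>b+H+.024]
        f=least_squares(lambda p:np.hypot(body[:,0]-p[0],body[:,1]-p[1])-R,c,loss='soft_l1',f_scale=.002)
        print(k,len(body),np.round(f.x,4),'rms',np.round(np.sqrt(np.mean(f.fun**2)),4),'top',np.round(q[:,2].max(),4),'noz',np.round(noz.mean(0),4))
def riser(c,h,s):
    for k in ('top','side'):
        d=vision.read_camera(k);Q=pts(d,np.ones((384,512),bool))
        q=Q[(np.hypot(Q[:,0]-c[0],Q[:,1]-c[1])<s*.85)&(abs(Q[:,2]-h)<.005)]
        r=cv2.minAreaRect((q[:,:2]*1000).astype(np.float32))
        print('riser',k,len(q),'z',np.round(np.median(q[:,2]),4),np.round(r[0],1),np.round(r[1],1),round(r[2],1))
E
python3 -c "
from h import *
bottle((.4536,-.2926),.002,.058,.016)
riser((.57,-.077),.03,.07)"
```

```text
top 97 [ 0.4528 -0.2945] rms 0.0004 top 0.0966 noz [ 0.4528 -0.2928  0.0915]
side 142 [ 0.4539 -0.2909] rms 0.0015 top 0.096 noz [ 0.4534 -0.2883  0.0894]
riser top 896 z 0.0307 [569.6 -80.2] [70.  70.3] 16.3
riser side 528 z 0.0293 [570.5 -75.5] [70.5 72.2] 16.7
```

Emit:
jog_arm(commands="0.005 0.012 0 0 0 0;0.017 0.043 0 0 0 0;0.033 0.085 0 0 0 0;0.05 0.128 0 0 0 0;0.066 0.171 0 0 0 0;0.083 0.213 0 0 0 0;0.1 0.256 0 0 0 0;0.116 0.299 0 0 0 0;0.133 0.341 0 0 0 0;0.146 0.374 0 0 0 0;0.151 0.388 0 0 0 0;0.151 0.388 0 0 0 0;0.151 0.388 0 0 0 0")

```text
time: 12.6
eef_pos: [0.6039, 0.0948, 0.229]
tcp_rot: [0.979, 0.203, -0.0, 0.0]
contact_force: [-1.0, -0.6, -0.6]
opening: 0.999
```

Emit:
jog_arm(commands="0 0 -0.01 0 0 0;0 0 -0.025 0 0 0;0 0 -0.045 0 0 0;0 0 -0.065 0 0 0;0 0 -0.082 0 0 0;0 0 -0.094 0 0 0;0 0 -0.099 0 0 0;0 0 -0.099 0 0 0;0 0 -0.099 0 0 0")

```text
time: 13.72
eef_pos: [0.6049, 0.0957, 0.1312]
tcp_rot: [0.979, 0.203, 0.001, 0.0]
contact_force: [0.1, 0.3, 0.4]
opening: 0.998
```

Emit:
jog_arm(commands="0 0 0 0 0 0;0 0 0 0 0 0;0 0 0 0 0 0;0 0 0 0 0 0;0 0 0 0 0 0;0 0 0 0 0 0;0 0 0 0 0 0;0 0 0 0 0 0", gripper=38, grip_force=35)

```text
time: 14.72
eef_pos: [0.6048, 0.0956, 0.131]
tcp_rot: [0.979, 0.203, 0.001, 0.0]
contact_force: [0.4, -1.1, 5.7]
opening: 0.551
```

Emit:
jog_arm(commands="0 0 0.005 0 0 0;0 0 0.015 0 0 0;0 0 0.03 0 0 0;-0.001 -0.005 0.037 0 0 0;-0.004 -0.02 0.04 0 0 0;-0.009 -0.045 0.04 0 0 0;-0.014 -0.07 0.04 0 0 0;-0.019 -0.095 0.04 0 0 0;-0.024 -0.12 0.04 0 0 0;-0.029 -0.145 0.04 0 0 0;-0.033 -0.165 0.04 0 0 0;-0.0347 -0.1735 0.04 0 0 0;-0.0347 -0.1735 0.025 0 0 0;-0.0347 -0.1735 0.01 0 0 0;-0.0347 -0.1735 -0.005 0 0 0;-0.0347 -0.1735 -0.015 0 0 0;-0.0347 -0.1735 -0.021 0 0 0;-0.0347 -0.1735 -0.0225 0 0 0;-0.0347 -0.1735 -0.0225 0 0 0;-0.0347 -0.1735 -0.0225 0 0 0")

```text
time: 17.23
eef_pos: [0.5701, -0.078, 0.1085]
tcp_rot: [0.979, 0.203, 0.001, 0.0]
contact_force: [-0.3, 0.8, -2.5]
opening: 0.554
```

```bash
python3 -c "
from h import *
both('g3');print(get_state()['eef_pos'],get_state()['contact_force'])"
```

```text
[ 0.56994356 -0.0779542   0.10836028] [ 0.53318643  0.22915074 -2.072122  ]
```

View pics/g3.png

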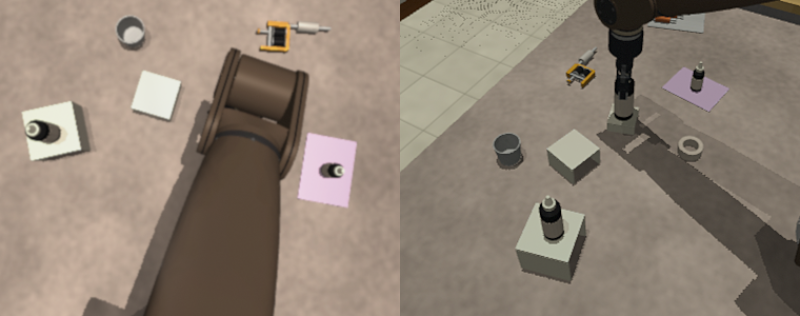

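Emit:
jog_arm(commands="0 0 -0.001 0 0 0;0 0 -0.002 0 0 0;0 0 -0.0025 0 0 0;0 0 -0.0025 0 0 0;0 0 -0.0025 0 0 0")

```text
time: 17.95
eef_pos: [0.5699, -0.0779, 0.106]
tcp_rot: [0.979, 0.203, 0.0, 0.0]
contact_force: [-1.6, 0.6, 3.3]
opening: 0.549
```

Contact with the riser (force rose about 5 N). Release and go up.

Emit:
jog_arm(commands="0 0 0 0 0 0;0 0 0 0 0 0;0 0 0 0 0 0;0 0 0 0 0 0;0 0 0 0 0 0;0 0 0 0 0 0;0 0 0.01 0 0 0;0 0 0.03 0 0 0;0 0 0.06 0 0 0;0 0 0.095 0 0 0;0 0 0.125 0 0 0;0 0 0.135 0 0 0;0 0 0.135 0 0 0;0 0 0.135 0 0 0", gripper=100)

```text
time: 19.7
eef_pos: [0.5688, -0.0776, 0.2388]
tcp_rot: [0.979, 0.203, -0.001, -0.001]
contact_force: [-0.3, 0.3, -0.4]
opening: 1.002
```

Emit:
jog_arm(commands="-0.001 0.012 0 0 0 0;-0.005 0.043 0 0 0 0;-0.01 0.085 0 0 0 0;-0.016 0.128 0 0 0 0;-0.021 0.17 0 0 0 0;-0.027 0.213 0 0 0 0;-0.032 0.255 0 0 0 0;-0.038 0.298 0 0 0 0;-0.043 0.34 0 0 0 0;-0.046 0.367 0 0 0 0;-0.0473 0.3774 0 0 0 0;-0.0473 0.3774 0 0 0 0;-0.0473 0.3774 0 0 0 0;-0.0473 0.3774 0 0 0 0")

```text
time: 21.45
eef_pos: [0.5226, 0.2986, 0.2403]
tcp_rot: [0.979, 0.202, -0.0, 0.0]
contact_force: [-0.7, -0.3, -0.2]
opening: 1.002
```

```bash
python3 -c "
from h import *
both('g4');print(get_state()['eef_pos'],get_state()['qpos'])
bottle((.57,-.078),.03,.108,.024)
riser((.57,-.077),.03,.07)
riser((.61,.093),.055,.086)"
```

```text
[0.52261183 0.29879894 0.24039483] [ 3.51001954e-01  1.20300532e-01  1.75334128e+00 -5.66265104e-05
  1.26787594e+00  1.51422995e+00]
top 129 [ 0.5696 -0.08  ] rms 0.0003 top 0.1742 noz [ 0.5688 -0.0796  0.1682]
side 485 [ 0.5708 -0.0767] rms 0.0011 top 0.145 noz [nan nan nan]
riser top 394 z 0.0305 [569.6 -80.1] [69.7 70.2] 16.9
riser side 293 z 0.0293 [570.2 -74.9] [70.1 71.6] 16.9
riser top 1448 z 0.0555 [609.8  90.7] [85.7 86.5] 74.5
riser side 967 z 0.0545 [610.5  94.7] [88.  88.2] 73.7h.py:21: RuntimeWarning: Mean of empty slice.
  print(k,len(body),np.round(f.x,4),'rms',np.round(np.sqrt(np.mean(f.fun**2)),4),'top',np.round(q[:,2].max(),4),'noz',np.round(noz.mean(0),4))
  ret = um.true_divide(
```

View pics/g4.png

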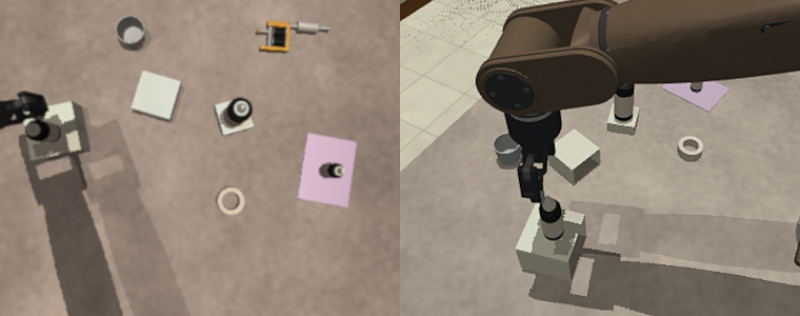

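Emit:
jog_arm(commands="0 0 -0.01 0 0 0;0 0 -0.025 0 0 0;0 0 -0.045 0 0 0;0 0 -0.065 0 0 0;0 0 -0.085 0 0 0;0 0 -0.1 0 0 0;0 0 -0.109 0 0 0;0 0 -0.11 0 0 0;0 0 -0.11 0 0 0")

```text
time: 22.98
eef_pos: [0.5229, 0.2997, 0.131]
tcp_rot: [0.979, 0.203, 0.001, -0.0]
contact_force: [-0.0, 0.1, 1.1]
opening: 1.004
```

Emit:
jog_arm(commands="0 0 0 0 0 0;0 0 0 0 0 0;0 0 0 0 0 0;0 0 0 0 0 0;0 0 0 0 0 0;0 0 0 0 0 0;0 0 0 0 0 0;0 0 0 0 0 0", gripper=28, grip_force=30)

```text
time: 23.98
eef_pos: [0.5227, 0.2997, 0.1309]
tcp_rot: [0.979, 0.203, 0.0, -0.0]
contact_force: [-0.4, 0.1, 5.0]
opening: 0.445
```

Emit:
jog_arm(commands="0 0 0.005 0 0 0;0 0 0.015 0 0 0;0 0 0.03 0 0 0;0.002 -0.005 0.037 0 0 0;0.009 -0.021 0.04 0 0 0;0.02 -0.048 0.04 0 0 0;0.032 -0.076 0.04 0 0 0;0.044 -0.104 0.04 0 0 0;0.056 -0.132 0.04 0 0 0;0.068 -0.16 0.04 0 0 0;0.079 -0.188 0.04 0 0 0;0.085 -0.202 0.04 0 0 0;0.0873 -0.2069 0.035 0 0 0;0.0873 -0.2069 0.02 0 0 0;0.0873 -0.2069 0.003 0 0 0;0.0873 -0.2069 -0.011 0 0 0;0.0873 -0.2069 -0.02 0 0 0;0.0873 -0.2069 -0.0225 0 0 0;0.0873 -0.2069 -0.0225 0 0 0;0.0873 -0.2069 -0.0225 0 0 0")

```text
time: 26.48
eef_pos: [0.6102, 0.0926, 0.1086]
tcp_rot: [0.979, 0.203, 0.001, 0.0]
contact_force: [-0.5, -1.1, -1.4]
opening: 0.443
```

Emit:
jog_arm(commands="0 0 -0.001 0 0 0;0 0 -0.002 0 0 0;0 0 -0.0025 0 0 0;0 0 -0.0025 0 0 0;0 0 -0.0025 0 0 0")

```text
time: 27.1
eef_pos: [0.6099, 0.0927, 0.1059]
tcp_rot: [0.979, 0.203, 0.0, 0.0]
contact_force: [-0.1, 0.2, 3.8]
opening: 0.446
```

Emit:
jog_arm(commands="0 0 0 0 0 0;0 0 0 0 0 0;0 0 0 0 0 0;0 0 0 0 0 0;0 0 0 0 0 0;0 0 0 0 0 0;0 0 0.01 0 0 0;0 0 0.03 0 0 0;0 0 0.06 0 0 0;0 0 0.095 0 0 0;0 0 0.125 0 0 0;0 0 0.135 0 0 0;0 0 0.135 0 0 0", gripper=100)

```text
time: 28.72
eef_pos: [0.61, 0.0927, 0.2416]
tcp_rot: [0.979, 0.203, 0.001, 0.0]
contact_force: [0.1, -0.0, 0.2]
opening: 1.002
```

Emit:
jog_arm(commands="-0.005 -0.012 0 0 0 0;-0.017 -0.042 0 0 0 0;-0.034 -0.085 0 0 0 0;-0.052 -0.127 0 0 0 0;-0.069 -0.17 0 0 0 0;-0.086 -0.212 0 0 0 0;-0.103 -0.254 0 0 0 0;-0.12 -0.297 0 0 0 0;-0.138 -0.339 0 0 0 0;-0.151 -0.372 0 0 0 0;-0.1565 -0.3854 0 0 0 0;-0.1565 -0.3854 0 0 0 0;-0.1565 -0.3854 0 0 0 0")

```text
time: 30.35
eef_pos: [0.4533, -0.2917, 0.2399]
tcp_rot: [0.979, 0.203, -0.0, -0.001]
contact_force: [0.1, -0.2, -0.6]
opening: 1.003
```

```bash
python3 -c "
from h import *
both('g5');print(get_state()['eef_pos'])
bottle((.61,.093),.055,.083,.0195)
bottle((.4535,-.2927),.002,.058,.016)
riser((.528,.301),.08,.102)"
```

```text
[ 0.45357759 -0.2916109   0.24019482]
top 109 [0.6094 0.091 ] rms 0.0003 top 0.1743 noz [0.6081 0.0904 0.1692]
side 340 [0.6106 0.0945] rms 0.0009 top 0.1727 noz [0.6094 0.096  0.1679]
top 100 [ 0.4528 -0.2945] rms 0.0005 top 0.0954 noz [ 0.4527 -0.2926  0.0906]
side 141 [ 0.454  -0.2905] rms 0.0014 top 0.0947 noz [ 0.4531 -0.2885  0.0891]
riser top 2307 z 0.0805 [527.7 299.1] [102.2 104.4] 13.7
riser side 2437 z 0.0794 [528.7 302.9] [102.3 104.7] 13.8
```

View pics/g5.png

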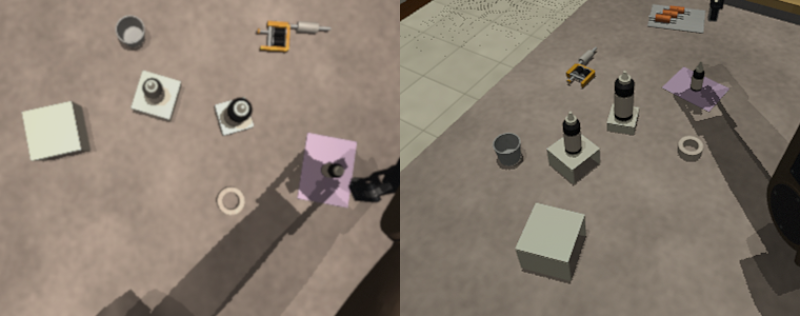

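Emit:
jog_arm(commands="0 0 -0.01 0 0 0;0 0 -0.03 0 0 0;0 0 -0.06 0 0 0;0 0 -0.09 0 0 0;0 0 -0.12 0 0 0;0 0 -0.145 0 0 0;0 0 -0.17 0 0 0;0 0 -0.19 0 0 0;0 0 -0.204 0 0 0;0 0 -0.21 0 0 0;0 0 -0.21 0 0 0;0 0 -0.21 0 0 0")

```text
time: 32.25
eef_pos: [0.4537, -0.2932, 0.0312]
tcp_rot: [0.979, 0.203, 0.0, 0.001]
contact_force: [-0.1, 0.3, -0.4]
opening: 0.998
```

Emit:
jog_arm(commands="0 0 0 0 0 0;0 0 0 0 0 0;0 0 0 0 0 0;0 0 0 0 0 0;0 0 0 0 0 0;0 0 0 0 0 0;0 0 0 0 0 0;0 0 0 0 0 0", gripper=20, grip_force=25)

```text
time: 33.25
eef_pos: [0.4534, -0.2929, 0.0306]
tcp_rot: [0.979, 0.203, 0.0, 0.0]
contact_force: [0.1, 0.6, 3.8]
opening: 0.363
```

Emit:
jog_arm(commands="0 0 0.01 0 0 0;0 0 0.03 0 0 0;0 0 0.06 0 0 0;0 0 0.1 0 0 0;0 0 0.14 0 0 0;0 0 0.18 0 0 0;0 0 0.205 0 0 0;0 0 0.21 0 0 0;0 0 0.21 0 0 0")

```text
time: 34.38
eef_pos: [0.4528, -0.2924, 0.2395]
tcp_rot: [0.979, 0.203, -0.0, -0.0]
contact_force: [0.3, 0.6, -0.8]
opening: 0.366
```

Emit:
jog_arm(commands="0.002 0.012 0 0 0 0;0.005 0.04 0 0 0 0;0.01 0.08 0 0 0 0;0.016 0.13 0 0 0 0;0.022 0.18 0 0 0 0;0.029 0.23 0 0 0 0;0.035 0.28 0 0 0 0;0.041 0.33 0 0 0 0;0.048 0.38 0 0 0 0;0.054 0.43 0 0 0 0;0.06 0.48 0 0 0 0;0.066 0.525 0 0 0 0;0.07 0.56 0 0 0 0;0.073 0.583 0 0 0 0;0.0747 0.592 0 0 0 0;0.0747 0.5938 0 0 0 0;0.0747 0.5938 0 0 0 0;0.0747 0.5938 0 0 0 0")

```text
time: 36.62
eef_pos: [0.528, 0.3002, 0.2404]
tcp_rot: [0.979, 0.202, 0.0, 0.0]
contact_force: [-1.0, 0.2, 0.1]
opening: 0.366
```

Emit:
jog_arm(commands="0 0 -0.01 0 0 0;0 0 -0.03 0 0 0;0 0 -0.055 0 0 0;0 0 -0.08 0 0 0;0 0 -0.1 0 0 0;0 0 -0.117 0 0 0;0 0 -0.127 0 0 0;0 0 -0.129 0 0 0;0 0 -0.129 0 0 0;0 0 -0.129 0 0 0")

```text
time: 37.88
eef_pos: [0.5285, 0.3013, 0.1124]
tcp_rot: [0.979, 0.203, 0.001, -0.0]
contact_force: [-0.2, 0.4, -1.9]
opening: 0.365
```

Emit:
jog_arm(commands="0 0 -0.001 0 0 0;0 0 -0.002 0 0 0;0 0 -0.003 0 0 0;0 0 -0.003 0 0 0;0 0 -0.003 0 0 0")

```text
time: 38.5
eef_pos: [0.5279, 0.3011, 0.1086]
tcp_rot: [0.979, 0.203, 0.0, -0.0]
contact_force: [-0.6, -1.1, 1.9]
opening: 0.367
```

Emit:
jog_arm(commands="0 0 0 0 0 0;0 0 0 0 0 0;0 0 0 0 0 0;0 0 0 0 0 0;0 0 0 0 0 0;0 0 0 0 0 0;0 0 0.01 0 0 0;0 0 0.03 0 0 0;0 0 0.06 0 0 0;0 0 0.1 0 0 0;0 0 0.13 0 0 0;0 0.01 0.145 0 0 0;0 0.03 0.15 0 0 0;0 0.06 0.15 0 0 0;0 0.09 0.15 0 0 0;0 0.11 0.15 0 0 0;0 0.12 0.15 0 0 0;0 0.12 0.15 0 0 0", gripper=100)

```text
time: 40.75
eef_pos: [0.5276, 0.4215, 0.2577]
tcp_rot: [0.979, 0.203, -0.0, 0.0]
contact_force: [-0.1, -0.2, 0.2]
opening: 1.005
```

```bash
python3 -c "
from h import *
both('g6');print(get_state()['eef_pos'],get_state()['time'])
bottle((.528,.301),.08,.058,.016)
bottle((.61,.093),.055,.083,.0195)
bottle((.57,-.078),.03,.108,.024)
" 2>/dev/null
```

```text
[0.52788649 0.42056862 0.25813762] 40.85
top 129 [0.5274 0.299 ] rms 0.0005 top 0.1752 noz [0.527  0.2972 0.1691]
side 218 [0.5284 0.3025] rms 0.0006 top 0.1738 noz [0.527  0.3042 0.1678]
top 107 [0.6094 0.091 ] rms 0.0003 top 0.1743 noz [0.6081 0.0902 0.1686]
side 295 [0.6104 0.0946] rms 0.0009 top 0.1312 noz [nan nan nan]
top 126 [ 0.5696 -0.0799] rms 0.0003 top 0.1741 noz [ 0.5685 -0.0792  0.1678]
```

View pics/g6.png

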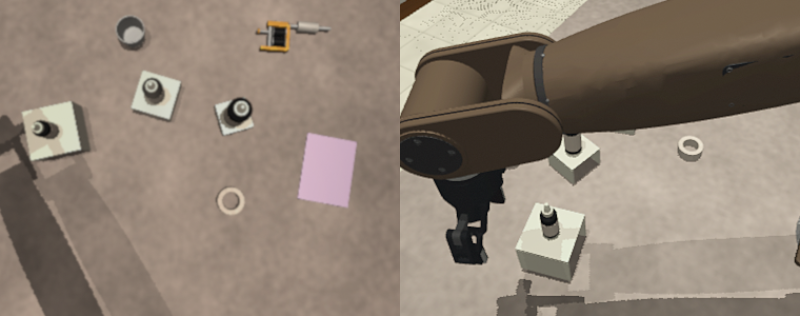

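```bash
python3 -c "
from plant import ctrl
print(ctrl.sign_off())"
```

```text
the job is handed in; nothing more can be done
None
```

The three bottles are on their own risers and the job is handed in, at about 41 s of robot time. I moved the small bottle to the bib first, then the large to the low riser, the medium to the middle riser and the small from the bib to the high riser.

- **Position and level:** Averaged over the two cameras, each bottle's axis came out within about 1 mm of its riser's centre. All three tops measured about 174 mm in the top view. The text's heights give 172 mm, so the caps are level, and the bottles look upright.
- **Bystanders:** In the last pictures the tape roll, rinse cup and tattoo machine look unmoved by eye. I did not measure them again.
- **Camera disagreement:** The top and side cameras differed by about 4 mm in y throughout. Their average matched the gripper's position to within about 0.2 mm when I checked it with the small bottle on the bib, so I used the average.
- **Check that failed:** In the last side view the arm hid the large bottle and part of the medium one. Their final check is from the top view plus earlier side-view readings. The large bottle's nozzle has no side-view reading after it was placed.

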